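# Load the counter toaster and hold its lever at the third notch

## Task

Slide the toaster's clear guard fully open, lay the long bread roll flat in the well on its underside, let go of it, and slide the guard fully shut again over it. Only then press the spring-return timer lever down past its first two notches to the third and hold it there with the fingers: finish while still holding it down, because it springs back up if let go. Leave the bun, jar, mug, spatula and tin where they are.

Things in the scene. Friction and masses are not known exactly. Their poses are not given: they have to be found in the camera images.
- toaster: Steel counter toaster, fixed, 154 (x) x 330 (y) x 100 mm high; origin at the centre of its underside, z up; its front, with the lever, faces its own -x. Its -y half is an open-topped bread well, its +y half a closed housing. Guard tracks, 6 mm wide, run in y along its top at x = -73 and +73 mm, tops 112 mm above the table. Place and yaw (within 0.25 rad) vary.
- well (a point): Centre of the well's floor, 45 mm above the table, in the toaster at x = 0, y = -78 mm; axes as the toaster's. Inside, the well is 130 (x) x 150 (y) mm and 55 mm deep to its rim.
- guard (a joint): Clear flat guard, 132 (x) x 156 (y) mm with aluminium ends, top 109 mm above the table, sliding along the toaster's +y; 0 = fully shut over the well, 0.150 m = fully open over the housing. It stays where it is left, friction about 1.5 N. It starts shut or ajar by up to 35 mm.
- guard_handle (a point): Top centre of the guard's black grip: an upright bar 54 mm long in the toaster's x, 12 mm thick in y, top 139 mm above the table, standing 26 mm above a foot plate; axes as the toaster's. At x = 0 in the toaster, and y = -78 mm when shut; moves with the guard. Pinch it from above, fingers closing along the toaster's y.
- lever (a joint): Timer lever, sliding straight down: 0 = up at rest, positive = pressed (m). Notches at 0.014, 0.028 and 0.042, felt as ripples of 1 to 3 N; none holds it: let go anywhere, it springs back to 0. It pushes back with 6 N at rest, up to 13 N between the notches, 8 to 11 N at the third; hard stop at 0.045.
- lever_pad (a point): Centre of the flat top of the lever's black paddle on the toaster's front: 40 (x) x 46 (y) x 12 mm thick; at rest its top is 98 mm above the table, at x = -107, y = +90 mm in the toaster (front face at x = -77 to -80 mm). The middle of its thickness passes a white tick on the face at each notch. Press it from above.
- roll: The long crusty bread roll, 95 mm long (its x), 56 mm wide (its y), 45 mm high, rigid, 60 to 130 g; origin at the centre of its flat underside, z up. It lies on the bread board, its underside 12 mm above the table.
- bun: Round bun, 62 mm across, 37 mm high, on the same board as the roll; origin at the centre of its underside. Leave it alone.
- jar: Amber glass jar with steel cap, 68 mm across, 100 mm high; origin at the centre of its underside. Leave it alone.
- mug: White mug, 76 mm across, 85 mm high, handle on its +y; origin at the centre of its underside. Leave it alone.
- spatula: Spatula 200 mm long with a dark wooden handle, lying flat along its own x on the table. Leave it alone.
- tin: Tin, 72 mm across, 75 mm high, with a paper label; origin at the centre of its underside. Leave it alone.
Things that resemble listed ones, but are neither listed nor needed, are in the scene too. What is shaped like the roll but red or yellow is not meant.

How it is judged:
By the outcome, as a careful person would: the job done as asked, in the order asked, and still so for the second after the job is handed in, while the arm keeps its last pose, push and grip.
It also fails if it takes over 67 s, if anything falls off the work surface, if the arm or the gripper's body presses on something with over 40 N, if the wrist force passes 120 N, or if a joint passes its speed limit or range.

## Robot

A 7-joint arm with a two-finger parallel gripper is mounted at the origin on the work surface. World frame = base frame: x ahead of the robot, y to its left, z up, the work surface at z = 0. Lengths are in m, angles in degrees, forces in N, time in s.
With the tool pointing down it reaches from about 0.425 to 0.875 m from the base axis. Payload 4.7 kg.
Tool frame: the origin (TCP) lies midway between the tips of the shut fingers; the grasp point (between the pads) lies 19 mm behind it; z points along the fingers, y is the line along which they close (so a half turn about z gives the same grasp; the last joint's range is limited). The gripper opens to 87 mm and grips with 3 to 60 N. Pads are 19 mm wide; open, the fingers measure 117 mm over their backs; the gripper's body (75 mm by 190 mm) begins 51 mm behind the grasp point.
Start: joints at [74.719, 18.392, -4.016, 83.108, 1.295, 78.541, -3.26], TCP at [0.18, -0.625, 0.223] pointing down, gripper open.
Joint ranges: [-163.93, 163.93], [-17.29, 119.83], [-79.2, 71.16], [3.27, 140.29], [-89.18, 269.18], [5.43, 117.66], [-154.24, 154.24]. Speed limits (degrees/s): [147.25, 147.25, 180, 180, 180, 180, 180].

## Interface

Orientations are given as [roll, pitch, yaw] about the fixed x, y, z axes, in that order (R = Rz(yaw) Ry(pitch) Rx(roll)).
In Python, from cell import env gives the robot as it stands.
- The arm moves only by the tool step_arm, never from a script. Its argument "moves" is a list of rows, each an object with "dp": the shift along the tool's x, y, z in mm, a list of three; "dr": the turn, a rotation vector about the tool's x, y, z in rad, a list of three; "fingers": the closure, from 0 (fully open) to 1 (shut). In form: [{"dp": [dx, dy, dz], "dr": [ax, ay, az], "fingers": fingers}, ...]. A call has exactly 5 rows; each row shifts and turns the commanded pose from where the row before left it, along the tool's axes as they then stand; what a row does not reach is not made up. A row lasts 1/8 s, in which the tool goes at most 62.5 mm and 10.7 degrees, less where a joint would pass 70% of its speed; a pose out of reach is approached as far as the arm can. A call with a gripper value outside its range is refused whole. The fingers move at their own pace and stop on an object; "squeeze" is the grip in N (left out, the last holds). Time passes only in rows, so rows that do not move let the fingers close, or fill a call up. It gives the time, the measured TCP pose, the force, the opening and the grip force at its end, in the units of the state.
- env.get_obs(): the state, without advancing time (a new reading comes with each control period).
- env.read_camera(name): name is "side" or "top"; returns the picture (384x512x3 uint8, red, green, blue); there is no depth.
- env.camera_model(name): a dict with "fx", "fy", "cx", "cy" (pixels), "R" (3x3) and "t" (3): a world point X has camera coordinates R X + t. Camera axes: x right, y down, z forward; pixel columns grow to the right and rows downward; lengths in m; the calibration is good to about 2 mm. A picture is of the moment at which its call begins. camera_model takes no time and is no camera call.
- env.sign_off(): hands the job in; it is judged then, once.
The state is a dict: "time_s": time; "qpos": joint angles; "joint_velocities": joint speeds; "effort": joint torques, N m; "tool_pos": TCP position; "tool_rot": TCP orientation; "force": force on the tool from outside, world axes, zero at the start; "wrist_torque": the same for the moment, N m; "grip_width": finger opening in m; "grasp_force": force on a finger pad.
Only numpy, scipy, OpenCV 4.12 (cv2) and the standard library are available. Lean on these libraries where they do the work, as an engineer would, in place of code of your own. Each camera call takes 0.05 s, during which the arm holds its last target. There are 200 camera calls.

## Working session

There is one attempt and no reset: what is moved stays moved. The work goes in short steps, Python scripts to look and compute and a tool call to move; the robot and the scene stay as the last step left them, time stands still between calls to the robot, and variables do not carry over. Pictures are saved under pics/ and viewed, at most 10 in all, crops included, and the job is handed in when it is done.

Besides the shell and the picture viewer there is one more tool, called as name(argument=value, ...) on one line, values as JSON. step_arm: Moves the arm, as the interface text tells. Its arguments: {"type":"object","properties":{"moves":{"type":"array","items":{"type":"object","properties":{"dp":{"type":"array","items":{"type":"number"}},"dr":{"type":"array","items":{"type":"number"}},"fingers":{"type":"number"}}}},"squeeze":{"type":"number"}},"required":["moves"]}

```bash
mkdir -p pics; ls; python3 - <<'E'
from cell import env
import cv2
for n in("top","side"):
    cv2.imwrite(f"pics/{n}0.png",cv2.resize(env.read_camera(n)[:,:,::-1],(800,600),interpolation=cv2.INTER_CUBIC))
    m=env.camera_model(n);print(n,m)
print(env.get_obs())
E
```

```text
pics
top {'fx': 442.76963992912215, 'fy': 442.76963992912215, 'cx': 249.96583755563637, 'cy': 190.7360131791181, 'R': array([[ 0.02123866, -0.9997696 , -0.00310797],
       [-0.99681266, -0.02093653, -0.07698165],
       [ 0.07689884,  0.00473305, -0.99702767]]), 't': array([0.0490529 , 0.50365969, 1.36491995])}
side {'fx': 415.86076718906725, 'fy': 415.86076718906725, 'cx': 254.3209250335807, 'cy': 197.92438879287124, 'R': array([[-0.72646728, -0.68713979, -0.00917569],
       [-0.45509812,  0.49106388, -0.74279335],
       [ 0.51490872, -0.53543923, -0.66945787]]), 't': array([0.37002405, 0.2888866 , 1.11850695])}
{'time_s': 0.1, 'qpos': array([74.71818687, 18.43407841, -4.01428514, 83.16789446,  1.29482948,
       78.54148443, -3.25900598]), 'joint_velocities': array([-0.00895327,  0.02040138,  0.00847148, -0.2324196 , -0.00428923,
       -0.01297727,  0.01526452]), 'effort': array([ 1.46314469e-04, -4.92571628e+01, -4.05673608e-01, -3.13397312e+01,
       -6.41508261e-02,  3.94930376e-02,  6.23473488e-05]), 'tool_pos': array([ 0.17994398, -0.62407696,  0.2215792 ]), 'tool_rot': array([-1.79901760e+02,  5.73220399e-03,  1.60911894e+01]), 'force': array([ 0.47684241,  0.04471742, -0.42035698]), 'wrist_torque': array([ 0.05603387, -0.03560077, -0.00658849]), 'grasp_force': 0.0, 'grip_width': 0.08689322432197856}
```

View pics/top0.png

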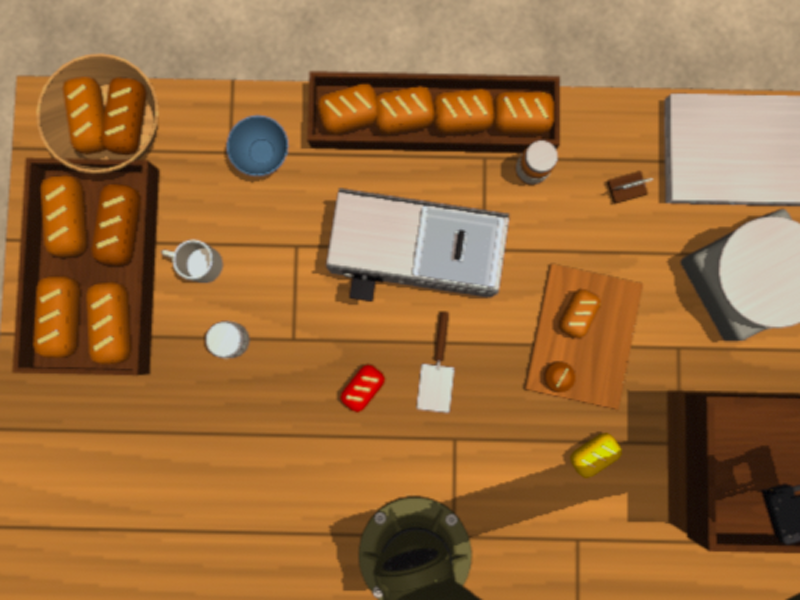

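View pics/side0.png

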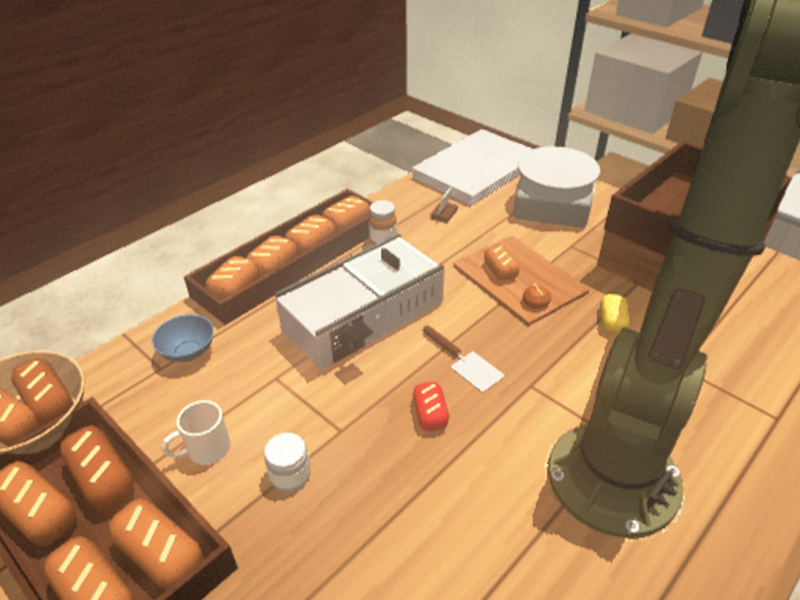

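The top view (800x600 picture) shows these things that could be taken for the roll:
- On the board: roll at (580,313), next to the bun at (560,377).
- In the left crate: (62,215), (117,224), (55,317) and (108,323).
- In the basket: (84,114) and (123,115).
- In the rear tray: (347,108), (405,108), (464,110) and (525,112).
- Coloured: red at (362,388) and yellow at (597,455).

I choose the one on the board, (580,313). The guard handle is at about (459,245) and the lever paddle at (362,288). A close crop will check the choice.

```bash
cat > h.py <<'E'
import numpy as np,cv2
from cell import env
def unproj(n,uv,z):
    m=env.camera_model(n);R,t=m["R"],m["t"]
    d=R.T@np.array([(uv[0]-m["cx"])/m["fx"],(uv[1]-m["cy"])/m["fy"],1]);c=-R.T@t
    return c+d*(z-c[2])/d[2]
def proj(n,X):
    m=env.camera_model(n);p=m["R"]@np.asarray(X)+m["t"]
    return np.array([m["fx"]*p[0]/p[2]+m["cx"],m["fy"]*p[1]/p[2]+m["cy"]])
def crop(n,x0,y0,w,h,k,name):
    im=env.read_camera(n)[y0:y0+h,x0:x0+w,::-1]
    cv2.imwrite(f"pics/{name}.png",cv2.resize(im,(w*k,h*k),interpolation=cv2.INTER_CUBIC))
E
python3 - <<'E'
from h import *
crop("top",205,112,210,150,3,"c1") if 0 else None
im=env.read_camera("top")
np.save("top.npy",im)
c=im[112:262,205:415,::-1]
cv2.imwrite("pics/c1.png",cv2.resize(c,None,fx=3.8,fy=3.8,interpolation=cv2.INTER_CUBIC))
E
```

```text
(no output)
```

View pics/c1.png

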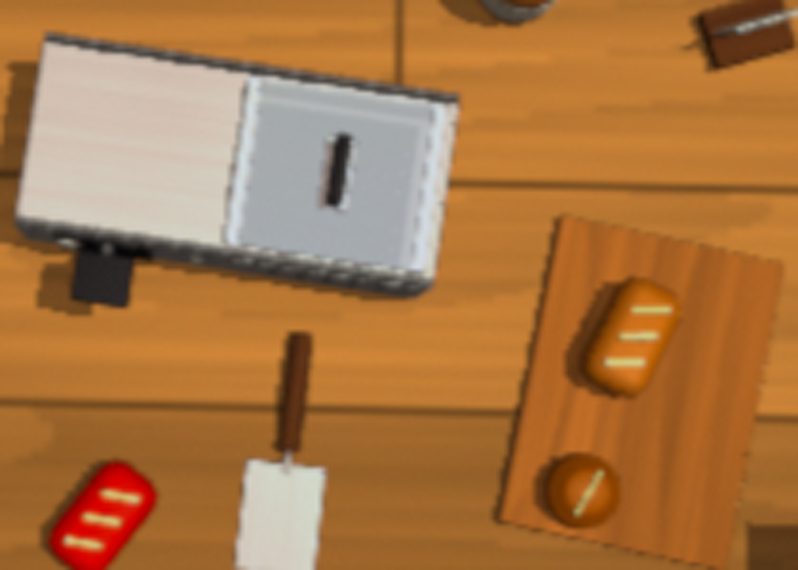

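The crop shows an orange-brown roll on the board at (632,337) with the bun at (583,490). The handle is at (340,170), the paddle at (103,280), and the guard looks about shut. Next I'll fit the poses.

```bash
python3 - <<'E'
from h import *
from scipy.optimize import least_squares
P=[((47,35),(76,165,112)),((459,97),(76,-165,112)),((17,222),(-76,165,112)),((131,306),(-127,67,98)),((72,299),(-127,113,98)),((434,280),(-76,-165,112)),((80,250),(-80,113,98))]
N=lambda c:np.array(c)/3.8+np.array([205,112])
def w(p,q):
    c,s=np.cos(p[2]),np.sin(p[2]);q=np.array(q)/1000
    return [p[0]+c*q[0]-s*q[1],p[1]+s*q[0]+c*q[1],q[2]]
f=lambda p:np.concatenate([proj("top",w(p,q))-N(c) for c,q in P]+[proj("top",w(p,(0,-78+1000*p[3],139)))-N((342,165))])
r=least_squares(f,[.6,0,-.1,0],loss='soft_l1');print(r.x,r.fun.reshape(-1,2).round(1).tolist())
print("side handle pix",proj("side",w(r.x,(0,-78+1000*r.x[3],139)))*1.5625,"pad",proj("side",w(r.x,(-107,90,98)))*1.5625)
# roll
im=np.load("top.npy");hsv=cv2.cvtColor(im,cv2.COLOR_RGB2HSV)
u0=(N((632,337))).round().astype(int)
mask=np.full(im.shape[:2],2,np.uint8)
sub=slice(u0[1]-25,u0[1]+26),slice(u0[0]-25,u0[0]+26)
g=np.full(im.shape[:2],cv2.GC_BGD,np.uint8);g[sub]=cv2.GC_PR_BGD
cv2.ellipse(g,(tuple(map(float,N((632,337)))),(20.,36.),20.),int(cv2.GC_PR_FGD),-1)
cv2.ellipse(g,(tuple(map(float,N((632,337)))),(12.,24.),20.),int(cv2.GC_FGD),-1)
cv2.grabCut(im.copy(),g,None,np.zeros((1,65)),np.zeros((1,65)),6,cv2.GC_INIT_WITH_MASK)
m=((g==1)|(g==3)).astype(np.uint8)
c=max(cv2.findContours(m,0,2)[0],key=cv2.contourArea)[:,0]
Q=np.array([unproj("top",x,.034)[:2] for x in c]);
print("roll",[x for x in (cv2.minAreaRect((Q*1000).astype(np.float32)))], c.min(0),c.max(0))
for a in [(632,337),(607,392),(660,282),(600,330),(672,345)]: print(a,unproj("top",N(a),.04)[:2].round(4))
for nm,a in [("bun",(583,490)),]: print(nm,unproj("top",N(a),.03)[:2])
E
```

```text
[ 0.60633872  0.00862391 -0.12228171  0.00082712] [[-1.1, -0.9], [1.3, -1.5], [-0.9, 0.5], [-0.2, 0.7], [-0.1, 0.3], [1.2, 1.3], [0.1, -2.5], [-0.0, 0.3]]
side handle pix [388.74340853 252.59337901] pad [356.80708891 328.9031722 ]
roll [(480.2287902832031, -303.4232177734375), (65.84310913085938, 102.4262466430664), 66.98556518554688] [354 185] [381 216]
(632, 337) [ 0.4781 -0.3138]
(607, 392) [ 0.4333 -0.2937]
(660, 282) [ 0.5232 -0.3365]
(600, 330) [ 0.4832 -0.288 ]
(672, 345) [ 0.4723 -0.3461]
bun [ 0.3539447  -0.27693956]
```

step_arm(moves=[{"dr": [0, 0, 0.134]}, {"dr": [0, 0, 0.134]}, {"dr": [0, 0, 0.134]}, {"dp": [25, -40, 0]}, {"dp": [28, -50, 0]}])

```text
validation failed for argument at $.mo...
```

step_arm(moves=[{"dp": [28, -50, 0]}, {"dp": [28, -50, 0]}, {"dp": [28, -50, 0]}, {"dp": [28, -50, 0]}, {"dp": [28, -50, 0]}])

```text
validation failed for argument at $.mo...
```

All three fields are needed in every row.

step_arm(moves=[{"dp": [0, 0, 0], "dr": [0, 0, 0.134], "fingers": 0}, {"dp": [0, 0, 0], "dr": [0, 0, 0.134], "fingers": 0}, {"dp": [0, 0, 0], "dr": [0, 0, 0.134], "fingers": 0}, {"dp": [25, -40, 0], "dr": [0, 0, 0], "fingers": 0}, {"dp": [28, -50, 0], "dr": [0, 0, 0], "fingers": 0}])

```text
time_s: 0.78
tool_pos: [0.2434, -0.5412, 0.2218]
tool_rot: [-180.0, 0.0, -7.1]
force: [0.7, 0.0, 0.7]
grip_width: 0.087
grasp_force: 0.0
```

step_arm(moves=[{"dp": [28, -50, 0], "dr": [0, 0, 0], "fingers": 0}, {"dp": [28, -50, 0], "dr": [0, 0, 0], "fingers": 0}, {"dp": [28, -50, 0], "dr": [0, 0, 0], "fingers": 0}, {"dp": [28, -50, 0], "dr": [0, 0, 0], "fingers": 0}, {"dp": [28, -50, 0], "dr": [0, 0, 0], "fingers": 0}])

```text
time_s: 1.4
tool_pos: [0.4135, -0.3087, 0.2225]
tool_rot: [180.0, -0.0, -7.0]
force: [0.6, -0.5, -0.2]
grip_width: 0.087
grasp_force: 0.0
```

step_arm(moves=[{"dp": [31, -52, 0], "dr": [0, 0, 0], "fingers": 0}, {"dp": [31, -52, 0], "dr": [0, 0, 0], "fingers": 0}, {"dp": [31, -52, 0], "dr": [0, 0, 0], "fingers": 0}, {"dp": [30, -52, 0], "dr": [0, 0, 0], "fingers": 0}, {"dp": [30, -52, 0], "dr": [0, 0, 0], "fingers": 0}])

```text
time_s: 2.02
tool_pos: [0.5969, -0.0695, 0.2224]
tool_rot: [180.0, -0.0, -7.0]
force: [0.7, 0.3, -1.1]
grip_width: 0.0873
grasp_force: 0.0
```

step_arm(moves=[{"dp": [0, 0, 35], "dr": [0, 0, 0], "fingers": 0}, {"dp": [0, 0, 35], "dr": [0, 0, 0], "fingers": 0}, {"dp": [0, 0, 24], "dr": [0, 0, 0], "fingers": 0}, {"dp": [0, 0, 11], "dr": [0, 0, 0], "fingers": 0}, {"dp": [0, 0, 0], "dr": [0, 0, 0], "fingers": 0.5}])

```text
time_s: 2.65
tool_pos: [0.5957, -0.0708, 0.117]
tool_rot: [-180.0, 0.1, -6.9]
force: [-0.0, -1.3, 0.6]
grip_width: 0.0825
grasp_force: 0.0
```

step_arm(moves=[{"dp": [0, 0, 0], "dr": [0, 0, 0], "fingers": 1}, {"dp": [0, 0, 0], "dr": [0, 0, 0], "fingers": 1}, {"dp": [0, 0, 0], "dr": [0, 0, 0], "fingers": 1}, {"dp": [0, 0, 0], "dr": [0, 0, 0], "fingers": 1}, {"dp": [0, 0, 0], "dr": [0, 0, 0], "fingers": 1}], squeeze=15)

```text
time_s: 3.28
tool_pos: [0.5961, -0.0708, 0.1176]
tool_rot: [180.0, -0.0, -6.9]
force: [0.5, 0.1, -0.5]
grip_width: 0.035
grasp_force: 0.0
```

step_arm(moves=[{"dp": [0, 0, 0], "dr": [0, 0, 0], "fingers": 1}, {"dp": [0, 0, 0], "dr": [0, 0, 0], "fingers": 1}, {"dp": [0, 0, 0], "dr": [0, 0, 0], "fingers": 1}, {"dp": [0, 0, 0], "dr": [0, 0, 0], "fingers": 1}, {"dp": [0, 0, 0], "dr": [0, 0, 0], "fingers": 1}])

```text
time_s: 3.9
tool_pos: [0.5963, -0.0687, 0.1175]
tool_rot: [-179.9, -0.0, -6.9]
force: [1.3, 4.7, -1.2]
grip_width: 0.0119
grasp_force: 15.0
```

step_arm(moves=[{"dp": [0, -20, 0], "dr": [0, 0, 0], "fingers": 1}, {"dp": [0, -30, 0], "dr": [0, 0, 0], "fingers": 1}, {"dp": [0, -30, 0], "dr": [0, 0, 0], "fingers": 1}, {"dp": [0, -30, 0], "dr": [0, 0, 0], "fingers": 1}, {"dp": [0, -20, 0], "dr": [0, 0, 0], "fingers": 1}])

```text
time_s: 4.53
tool_pos: [0.6132, 0.0587, 0.1175]
tool_rot: [179.9, -0.2, -6.9]
force: [4.8, -3.0, -4.3]
grip_width: 0.0121
grasp_force: 15.0
```

step_arm(moves=[{"dp": [0, -8, 0], "dr": [0, 0, 0], "fingers": 1}, {"dp": [0, -6, 0], "dr": [0, 0, 0], "fingers": 1}, {"dp": [0, -4, 0], "dr": [0, 0, 0], "fingers": 1}, {"dp": [0, 0, 0], "dr": [0, 0, 0], "fingers": 1}, {"dp": [0, 0, 0], "dr": [0, 0, 0], "fingers": 1}])

```text
time_s: 5.15
tool_pos: [0.6155, 0.076, 0.1175]
tool_rot: [-180.0, -0.2, -7.0]
force: [5.6, -0.4, -3.1]
grip_width: 0.0117
grasp_force: 15.0
```

step_arm(moves=[{"dp": [1, -4, 0], "dr": [0, 0, 0], "fingers": 1}, {"dp": [0, -3, 0], "dr": [0, 0, 0], "fingers": 1}, {"dp": [0, -2, 0], "dr": [0, 0, 0], "fingers": 1}, {"dp": [0, 0, 0], "dr": [0, 0, 0], "fingers": 1}, {"dp": [0, 0, 0], "dr": [0, 0, 0], "fingers": 1}])

```text
time_s: 5.78
tool_pos: [0.616, 0.0801, 0.1175]
tool_rot: [179.6, 0.0, -7.1]
force: [0.8, -10.6, 1.4]
grip_width: 0.0119
grasp_force: 15.0
```

step_arm(moves=[{"dp": [0, 0, 0], "dr": [0, 0, 0], "fingers": 0}, {"dp": [0, 0, 0], "dr": [0, 0, 0], "fingers": 0}, {"dp": [0, 2, 0], "dr": [0, 0, 0], "fingers": 0}, {"dp": [0, 2, -5], "dr": [0, 0, 0], "fingers": 0}, {"dp": [0, 0, -25], "dr": [0, 0, 0], "fingers": 0}])

```text
time_s: 6.4
tool_pos: [0.6142, 0.0808, 0.1464]
tool_rot: [180.0, 0.2, -6.9]
force: [-0.3, 0.0, 0.8]
grip_width: 0.0538
grasp_force: 0.0
```

step_arm(moves=[{"dp": [0, 0, -40], "dr": [0, 0, 0], "fingers": 0}, {"dp": [0, 0, -40], "dr": [0, 0, 0], "fingers": 0}, {"dp": [0, 40, -10], "dr": [0, 0, 0], "fingers": 0}, {"dp": [0, 55, 0], "dr": [0, 0, 0], "fingers": 0}, {"dp": [0, 55, 0], "dr": [0, 0, 0], "fingers": 0}])

```text
time_s: 7.02
tool_pos: [0.5973, -0.0688, 0.2383]
tool_rot: [180.0, -0.1, -6.9]
force: [0.7, -0.0, -0.7]
grip_width: 0.0866
grasp_force: 0.0
```

step_arm(moves=[{"dp": [-18, 52, 0], "dr": [0, 0, 0], "fingers": 0}, {"dp": [-18, 52, 0], "dr": [0, 0, 0], "fingers": 0}, {"dp": [-18, 52, 0], "dr": [0, 0, 0], "fingers": 0}, {"dp": [-18, 52, 0], "dr": [0, 0, 0], "fingers": 0}, {"dp": [-17, 51, 0], "dr": [0, 0, 0], "fingers": 0}])

```text
time_s: 7.65
tool_pos: [0.477, -0.3155, 0.2382]
tool_rot: [180.0, -0.0, -6.9]
force: [0.1, -1.3, 0.2]
grip_width: 0.0873
grasp_force: 0.0
```

step_arm(moves=[{"dp": [0, 0, 20], "dr": [0, 0, 0.155], "fingers": 0}, {"dp": [0, 0, 50], "dr": [0, 0, 0.155], "fingers": 0}, {"dp": [0, 0, 50], "dr": [0, 0, 0], "fingers": 0}, {"dp": [0, 0, 20], "dr": [0, 0, 0], "fingers": 0}, {"dp": [0, 0, 0], "dr": [0, 0, 0], "fingers": 0}])

```text
time_s: 8.28
tool_pos: [0.4768, -0.3132, 0.096]
tool_rot: [-179.9, 0.2, -24.7]
force: [0.3, 0.4, 0.5]
grip_width: 0.0868
grasp_force: 0.0
```

```bash
python3 - <<'E'
from h import *
a=env.read_camera("top")[155:235,310:420,::-1];b=env.read_camera("side")[120:220,270:390,::-1]
a=cv2.resize(a,(400,300),interpolation=2);b=cv2.resize(b,(400,300),interpolation=2)
cv2.imwrite("pics/g1.png",np.hstack([a,b]))
E
```

```text
(no output)
```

View pics/g1.png

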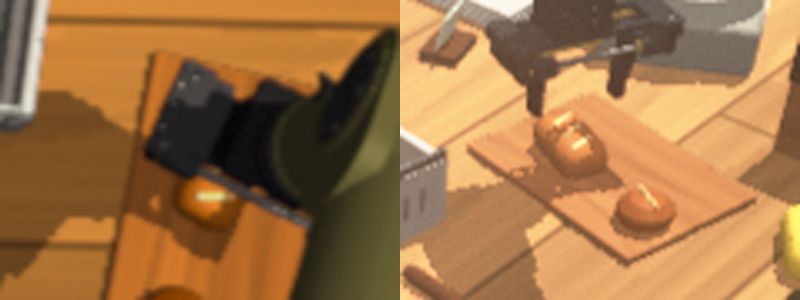

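The top half shows the gripper aligned across the roll, with the roll's end at (208,200). In the side half the fingertips at (540,110) and (620,95) straddle the roll at (572,143). I'll go down and grip.

step_arm(moves=[{"dp": [1, 1, 25], "dr": [0, 0, 0], "fingers": 0}, {"dp": [0, 0, 25], "dr": [0, 0, 0], "fingers": 0}, {"dp": [0, 0, 18], "dr": [0, 0, 0], "fingers": 0}, {"dp": [0, 0, 10], "dr": [0, 0, 0], "fingers": 0}, {"dp": [0, 0, 0], "dr": [0, 0, 0], "fingers": 0}])

```text
time_s: 9.0
tool_pos: [0.4783, -0.3156, 0.0195]
tool_rot: [-180.0, 0.0, -24.7]
force: [-0.3, 0.5, 0.8]
grip_width: 0.0875
grasp_force: 0.0
```

step_arm(moves=[{"dp": [0, 0, 0], "dr": [0, 0, 0], "fingers": 0.8}, {"dp": [0, 0, 0], "dr": [0, 0, 0], "fingers": 0.8}, {"dp": [0, 0, 0], "dr": [0, 0, 0], "fingers": 0.8}, {"dp": [0, 0, 0], "dr": [0, 0, 0], "fingers": 0.8}, {"dp": [0, 0, 0], "dr": [0, 0, 0], "fingers": 0.8}], squeeze=15)

```text
time_s: 9.62
tool_pos: [0.4784, -0.3157, 0.0198]
tool_rot: [180.0, -0.0, -24.7]
force: [0.5, 0.1, 1.6]
grip_width: 0.0565
grasp_force: 14.9
```

step_arm(moves=[{"dp": [0, 0, -10], "dr": [0, 0, 0], "fingers": 0.8}, {"dp": [0, 0, -30], "dr": [0, 0, 0], "fingers": 0.8}, {"dp": [0, 0, -45], "dr": [0, 0, 0], "fingers": 0.8}, {"dp": [0, 0, -45], "dr": [0, 0, -0.15], "fingers": 0.8}, {"dp": [0, 0, -40], "dr": [0, 0, -0.15], "fingers": 0.8}], squeeze=20)

```text
time_s: 10.25
tool_pos: [0.4783, -0.3155, 0.1918]
tool_rot: [180.0, -0.0, -7.2]
force: [-0.5, -0.8, -1.5]
grip_width: 0.0561
grasp_force: 19.8
```

step_arm(moves=[{"dp": [8, -26, 0], "dr": [0, 0, 0], "fingers": 0.8}, {"dp": [12, -38, 0], "dr": [0, 0, 0], "fingers": 0.8}, {"dp": [15, -45, 0], "dr": [0, 0, 0], "fingers": 0.8}, {"dp": [15, -45, 0], "dr": [0, 0, 0], "fingers": 0.8}, {"dp": [15, -45, 0], "dr": [0, 0, 0], "fingers": 0.8}])

```text
time_s: 10.88
tool_pos: [0.5692, -0.1255, 0.1901]
tool_rot: [180.0, -0.0, -7.5]
force: [-0.0, -1.1, -1.8]
grip_width: 0.0563
grasp_force: 19.8
```

step_arm(moves=[{"dp": [12, -36, 0], "dr": [0, 0, 0], "fingers": 0.8}, {"dp": [8, -25, 0], "dr": [0, 0, 0], "fingers": 0.8}, {"dp": [0, 0, 0], "dr": [0, 0, 0], "fingers": 0.8}, {"dp": [0, 0, 0], "dr": [0, 0, 0], "fingers": 0.8}, {"dp": [0, 0, 0], "dr": [0, 0, 0], "fingers": 0.8}])

```text
time_s: 11.5
tool_pos: [0.5961, -0.0709, 0.1896]
tool_rot: [179.9, 0.0, -7.7]
force: [-0.2, -0.9, -2.0]
grip_width: 0.0558
grasp_force: 19.8
```

```bash
python3 - <<'E'
from h import *
a=env.read_camera("top")[110:200,200:335,::-1];b=env.read_camera("side")[90:240,160:310,::-1]
a=cv2.resize(a,(440,300),interpolation=2);b=cv2.resize(b,(350,350),interpolation=2)
a=cv2.copyMakeBorder(a,0,50,0,0,0)
cv2.imwrite("pics/g2.png",np.hstack([a,b]))
E
```

```text
(no output)
```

View pics/g2.png

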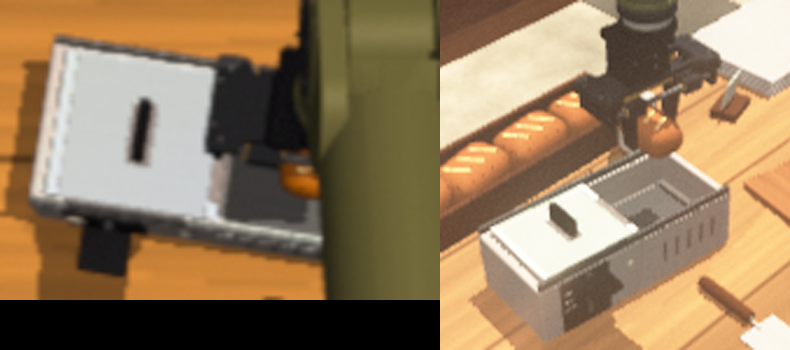

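The guard is fully open, with its handle at (140,130) in the top half. The roll hangs over the well, its front end at (300,192) in the top half and (665,135) in the side half. I'll check its lengthwise offset.

```bash
python3 - <<'E'
from h import *
p=unproj("top",(300/3.26+200,195/3.333+110),.2)[:2];print(p)
t=np.radians(-7.5);R=np.array([[np.cos(t),-np.sin(t)],[np.sin(t),np.cos(t)]])
print(R.T@(p-[.5961,-.0709]))
E
```

```text
[ 0.55179936 -0.05458019]
[-0.04605181  0.0103978 ]
```

step_arm(moves=[{"dp": [0, -2, 25], "dr": [0, 0, 0], "fingers": 0.8}, {"dp": [0, 0, 35], "dr": [0, 0, 0], "fingers": 0.8}, {"dp": [0, 0, 35], "dr": [0, 0, 0], "fingers": 0.8}, {"dp": [0, 0, 20], "dr": [0, 0, 0], "fingers": 0.8}, {"dp": [0, 0, 10], "dr": [0, 0, 0], "fingers": 0.8}])

```text
time_s: 12.22
tool_pos: [0.5965, -0.0674, 0.0637]
tool_rot: [180.0, 0.1, -7.6]
force: [0.4, -0.6, -1.2]
grip_width: 0.0561
grasp_force: 19.8
```

step_arm(moves=[{"dp": [0, 0, 5], "dr": [0, 0, 0], "fingers": 0.8}, {"dp": [0, 0, 3], "dr": [0, 0, 0], "fingers": 0.8}, {"dp": [0, 0, 2], "dr": [0, 0, 0], "fingers": 0.8}, {"dp": [0, 0, 0], "dr": [0, 0, 0], "fingers": 0.8}, {"dp": [0, 0, 0], "dr": [0, 0, 0], "fingers": 0.8}])

```text
time_s: 12.85
tool_pos: [0.5971, -0.067, 0.0549]
tool_rot: [180.0, -0.0, -7.5]
force: [-0.6, -0.1, -0.9]
grip_width: 0.0565
grasp_force: 19.8
```

step_arm(moves=[{"dp": [0, 0, 1], "dr": [0, 0, 0], "fingers": 0.8}, {"dp": [0, 0, 1], "dr": [0, 0, 0], "fingers": 0.8}, {"dp": [0, 0, 1], "dr": [0, 0, 0], "fingers": 0.8}, {"dp": [0, 0, 0], "dr": [0, 0, 0], "fingers": 0.8}, {"dp": [0, 0, 0], "dr": [0, 0, 0], "fingers": 0.8}])

```text
time_s: 13.48
tool_pos: [0.5969, -0.067, 0.0528]
tool_rot: [180.0, -0.0, -7.5]
force: [-3.3, 0.3, 7.3]
grip_width: 0.0565
grasp_force: 19.8
```

Contact with the floor, 7 N. I'll release partway, which leaves room inside the well, and rise.

step_arm(moves=[{"dp": [0, 0, -1], "dr": [0, 0, 0], "fingers": 0.7}, {"dp": [0, 0, 0], "dr": [0, 0, 0], "fingers": 0.1}, {"dp": [0, 0, 0], "dr": [0, 0, 0], "fingers": 0.1}, {"dp": [0, 0, 0], "dr": [0, 0, 0], "fingers": 0.1}, {"dp": [0, 0, 0], "dr": [0, 0, 0], "fingers": 0.1}])

```text
time_s: 14.1
tool_pos: [0.5968, -0.067, 0.0524]
tool_rot: [-180.0, 0.0, -7.5]
force: [-0.5, 0.6, 0.1]
grip_width: 0.0777
grasp_force: 0.0
```

step_arm(moves=[{"dp": [0, 0, -10], "dr": [0, 0, 0], "fingers": 0.1}, {"dp": [0, 0, -30], "dr": [0, 0, 0], "fingers": 0.1}, {"dp": [0, 0, -45], "dr": [0, 0, 0], "fingers": 0.1}, {"dp": [0, 0, -50], "dr": [0, 0, 0], "fingers": 0.1}, {"dp": [0, 0, -30], "dr": [0, 0, 0], "fingers": 0.1}])

```text
time_s: 14.72
tool_pos: [0.598, -0.0668, 0.2215]
tool_rot: [180.0, -0.3, -7.5]
force: [0.5, 0.2, -0.3]
grip_width: 0.0784
grasp_force: 0.0
```

step_arm(moves=[{"dp": [0, -30, 0], "dr": [0, 0, 0], "fingers": 0}, {"dp": [0, -40, 0], "dr": [0, 0, 0], "fingers": 0}, {"dp": [0, -40, 0], "dr": [0, 0, 0], "fingers": 0}, {"dp": [0, -30, 0], "dr": [0, 0, 0], "fingers": 0}, {"dp": [0, -8, 0], "dr": [0, 0, 0], "fingers": 0}])

```text
time_s: 15.35
tool_pos: [0.616, 0.0827, 0.2183]
tool_rot: [-179.9, -0.0, -7.3]
force: [0.1, -0.2, 0.2]
grip_width: 0.0871
grasp_force: 0.0
```

```bash
python3 - <<'E'
from h import *
a=env.read_camera("top")[110:200,200:335,::-1];b=env.read_camera("side")[90:240,160:310,::-1]
a=cv2.resize(a,(440,300),interpolation=2);b=cv2.resize(b,(350,350),interpolation=2)
a=cv2.copyMakeBorder(a,0,50,0,0,0)
cv2.imwrite("pics/g3.png",np.hstack([a,b]))
E
```

```text
(no output)
```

View pics/g3.png

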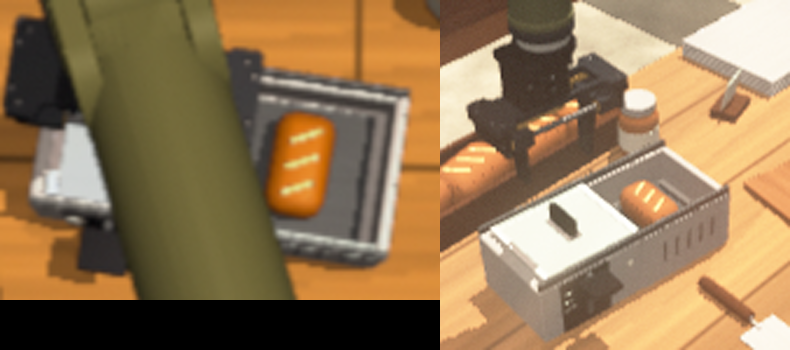

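The roll lies flat in the well at (302,165) in the top half, clear of the gripper, with the guard still open. Now I'll grip the handle again and shut the guard.

step_arm(moves=[{"dp": [0, 2, 35], "dr": [0, 0, 0], "fingers": 0}, {"dp": [0, 0, 35], "dr": [0, 0, 0], "fingers": 0.3}, {"dp": [0, 0, 21], "dr": [0, 0, 0], "fingers": 0.4}, {"dp": [0, 0, 10], "dr": [0, 0, 0], "fingers": 0.5}, {"dp": [0, 0, 0], "dr": [0, 0, 0], "fingers": 1}], squeeze=15)

```text
time_s: 16.08
tool_pos: [0.6161, 0.0773, 0.1165]
tool_rot: [180.0, 0.0, -7.5]
force: [0.6, 0.2, -0.3]
grip_width: 0.055
grasp_force: 0.0
```

step_arm(moves=[{"dp": [0, 0, 0], "dr": [0, 0, 0], "fingers": 1}, {"dp": [0, 0, 0], "dr": [0, 0, 0], "fingers": 1}, {"dp": [0, 0, 0], "dr": [0, 0, 0], "fingers": 1}, {"dp": [0, 0, 0], "dr": [0, 0, 0], "fingers": 1}, {"dp": [0, 0, 0], "dr": [0, 0, 0], "fingers": 1}])

```text
time_s: 16.7
tool_pos: [0.6161, 0.0783, 0.1168]
tool_rot: [-180.0, -0.0, -7.5]
force: [0.1, 1.1, 0.8]
grip_width: 0.0123
grasp_force: 15.0
```

step_arm(moves=[{"dp": [0, 20, 0], "dr": [0, 0, 0], "fingers": 1}, {"dp": [0, 30, 0], "dr": [0, 0, 0], "fingers": 1}, {"dp": [0, 30, 0], "dr": [0, 0, 0], "fingers": 1}, {"dp": [0, 30, 0], "dr": [0, 0, 0], "fingers": 1}, {"dp": [0, 20, 0], "dr": [0, 0, 0], "fingers": 1}])

```text
time_s: 17.32
tool_pos: [0.5988, -0.0526, 0.1168]
tool_rot: [-180.0, -0.0, -7.6]
force: [1.6, 1.7, 1.3]
grip_width: 0.0118
grasp_force: 15.0
```

step_arm(moves=[{"dp": [0, 8, 0], "dr": [0, 0, 0], "fingers": 1}, {"dp": [0, 6, 0], "dr": [0, 0, 0], "fingers": 1}, {"dp": [0, 4, 0], "dr": [0, 0, 0], "fingers": 1}, {"dp": [0, 3, 0], "dr": [0, 0, 0], "fingers": 1}, {"dp": [0, 0, 0], "dr": [0, 0, 0], "fingers": 1}])

```text
time_s: 17.95
tool_pos: [0.5967, -0.0688, 0.1168]
tool_rot: [-179.8, -0.0, -7.4]
force: [0.5, 6.2, 3.3]
grip_width: 0.0125
grasp_force: 15.0
```

step_arm(moves=[{"dp": [0, 2, 0], "dr": [0, 0, 0], "fingers": 1}, {"dp": [0, 2, 0], "dr": [0, 0, 0], "fingers": 1}, {"dp": [0, 0, 0], "dr": [0, 0, 0], "fingers": 1}, {"dp": [0, 0, 0], "dr": [0, 0, 0], "fingers": 1}, {"dp": [0, 0, 0], "dr": [0, 0, 0], "fingers": 1}])

```text
time_s: 18.58
tool_pos: [0.5967, -0.0688, 0.1168]
tool_rot: [-179.6, -0.0, -7.2]
force: [1.1, 10.2, 1.9]
grip_width: 0.012
grasp_force: 15.1
```

The guard is at its shut stop. I'll release it.

step_arm(moves=[{"dp": [0, -2, 0], "dr": [0, 0, 0], "fingers": 0.5}, {"dp": [0, 0, 0], "dr": [0, 0, 0], "fingers": 0.5}, {"dp": [0, 0, 0], "dr": [0, 0, 0], "fingers": 0.5}, {"dp": [0, 0, -5], "dr": [0, 0, 0], "fingers": 0.5}, {"dp": [0, 0, -25], "dr": [0, 0, 0], "fingers": 0.5}])

```text
time_s: 19.2
tool_pos: [0.5945, -0.0745, 0.1453]
tool_rot: [180.0, 0.2, -7.6]
force: [0.5, 0.0, -0.1]
grip_width: 0.0423
grasp_force: 0.0
```

step_arm(moves=[{"dp": [0, 0, -40], "dr": [0, 0, 0], "fingers": 0.5}, {"dp": [0, 0, -40], "dr": [0, 0, 0], "fingers": 0.8}, {"dp": [-15, -40, 0], "dr": [0, 0, 0], "fingers": 1}, {"dp": [-30, -45, 0], "dr": [0, 0, 0], "fingers": 1}, {"dp": [-30, -45, 0], "dr": [0, 0, 0], "fingers": 1}])

```text
time_s: 19.82
tool_pos: [0.538, 0.0657, 0.227]
tool_rot: [180.0, -0.0, -7.6]
force: [0.7, -0.1, -0.7]
grip_width: 0.0112
grasp_force: 0.0
```

step_arm(moves=[{"dp": [-17, -21, 0], "dr": [0, 0, 0], "fingers": 1}, {"dp": [-18, -21, 0], "dr": [0, 0, 0], "fingers": 1}, {"dp": [0, 0, 40], "dr": [0, 0, 0], "fingers": 1}, {"dp": [0, 0, 40], "dr": [0, 0, 0], "fingers": 1}, {"dp": [0, 0, 20], "dr": [0, 0, 0], "fingers": 1}])

```text
time_s: 20.45
tool_pos: [0.5085, 0.1093, 0.1244]
tool_rot: [179.9, 0.1, -7.6]
force: [0.5, -1.0, 0.4]
grip_width: 0.0007
grasp_force: 0.0
```

```bash
python3 - <<'E'
from h import *
a=env.read_camera("top")[110:200,200:335,::-1];b=env.read_camera("side")[110:240,150:300,::-1]
a=cv2.resize(a,(400,267),interpolation=2);b=cv2.resize(b,(400,347),interpolation=2)
a=cv2.copyMakeBorder(a,0,80,0,0,0)
cv2.imwrite("pics/g4.png",np.hstack([a,b]))
E
```

```text
(no output)
```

View pics/g4.png

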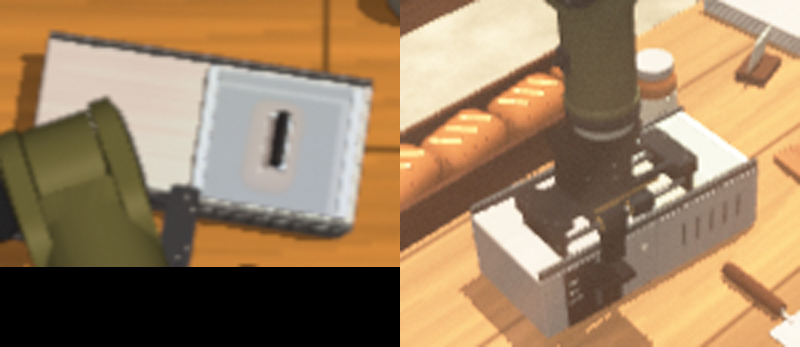

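The guard is shut over the roll, with the handle at (280,138) in the top half. The closed fingers stand over the paddle at (610,270) in the side half. Now I'll press.

step_arm(moves=[{"dp": [0, -2, 15], "dr": [0, 0, 0], "fingers": 1}, {"dp": [0, 0, 11], "dr": [0, 0, 0], "fingers": 1}, {"dp": [0, 0, 4], "dr": [0, 0, 0], "fingers": 1}, {"dp": [0, 0, 0], "dr": [0, 0, 0], "fingers": 1}, {"dp": [0, 0, 0], "dr": [0, 0, 0], "fingers": 1}], squeeze=20)

```text
time_s: 21.18
tool_pos: [0.5097, 0.1128, 0.0974]
tool_rot: [180.0, -0.0, -7.5]
force: [-2.8, -1.1, 5.3]
grip_width: 0.0002
grasp_force: 3.1
```

step_arm(moves=[{"dp": [0, 0, 7], "dr": [0, 0, 0], "fingers": 1}, {"dp": [0, 0, 7], "dr": [0, 0, 0], "fingers": 1}, {"dp": [0, 0, 7], "dr": [0, 0, 0], "fingers": 1}, {"dp": [0, 0, 7], "dr": [0, 0, 0], "fingers": 1}, {"dp": [0, 0, 4], "dr": [0, 0, 0], "fingers": 1}])

```text
time_s: 21.8
tool_pos: [0.5098, 0.1129, 0.0659]
tool_rot: [179.9, -0.0, -7.5]
force: [-5.0, -1.5, 11.8]
grip_width: 0.0007
grasp_force: 5.9
```

step_arm(moves=[{"dp": [0, 0, 3], "dr": [0, 0, 0], "fingers": 1}, {"dp": [0, 0, 2], "dr": [0, 0, 0], "fingers": 1}, {"dp": [0, 0, 0], "dr": [0, 0, 0], "fingers": 1}, {"dp": [0, 0, 0], "dr": [0, 0, 0], "fingers": 1}, {"dp": [0, 0, 0], "dr": [0, 0, 0], "fingers": 1}])

```text
time_s: 22.42
tool_pos: [0.5098, 0.1129, 0.0609]
tool_rot: [179.9, -0.0, -7.5]
force: [-4.3, -0.9, 9.4]
grip_width: 0.0006
grasp_force: 4.4
```

step_arm(moves=[{"dp": [0, 0, 2], "dr": [0, 0, 0], "fingers": 1}, {"dp": [0, 0, 2], "dr": [0, 0, 0], "fingers": 1}, {"dp": [0, 0, 1], "dr": [0, 0, 0], "fingers": 1}, {"dp": [0, 0, 0], "dr": [0, 0, 0], "fingers": 1}, {"dp": [0, 0, 0], "dr": [0, 0, 0], "fingers": 1}])

```text
time_s: 23.05
tool_pos: [0.5098, 0.1129, 0.056]
tool_rot: [179.9, -0.0, -7.5]
force: [-4.2, -0.5, 10.0]
grip_width: 0.0004
grasp_force: 5.1
```

```bash
python3 - <<'E'
from h import *
b=env.read_camera("side")[150:225,190:260,::-1];a=env.read_camera("top")[110:200,200:335,::-1]
b=cv2.resize(b,(490,525),interpolation=2);a=cv2.resize(a,(300,200),interpolation=2)
a=cv2.copyMakeBorder(a,0,325,0,0,0)
cv2.imwrite("pics/g5.png",np.hstack([b,a]))
o=env.get_obs();print(o["tool_pos"],o["force"],o["time_s"])
E
```

```text
[0.50984693 0.11288917 0.05603937] [-3.52339292 -2.04059749 10.27328547] 23.15
```

View pics/g5.png

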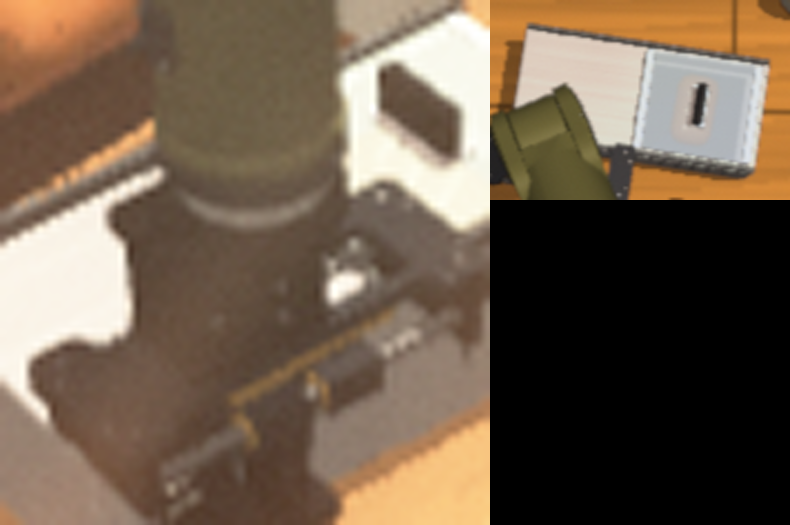

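The body clears the toaster and the guard is still shut, with its handle at (700,105). Travel is 42 mm at 10 N. I'll press 1 mm more for margin, short of the stop.

step_arm(moves=[{"dp": [0, 0, 0.5], "dr": [0, 0, 0], "fingers": 1}, {"dp": [0, 0, 0.3], "dr": [0, 0, 0], "fingers": 1}, {"dp": [0, 0, 0], "dr": [0, 0, 0], "fingers": 1}, {"dp": [0, 0, 0], "dr": [0, 0, 0], "fingers": 1}, {"dp": [0, 0, 0], "dr": [0, 0, 0], "fingers": 1}])

```text
time_s: 23.78
tool_pos: [0.5098, 0.1129, 0.0552]
tool_rot: [179.9, -0.0, -7.5]
force: [-4.1, -1.0, 11.4]
grip_width: 0.0003
grasp_force: 5.2
```

```bash
python3 -c "
from cell import env
print(env.sign_off())"
```

```text
the job is handed in; nothing more can be done
None
```

I handed the job in at about 24 s: the roll lies flat in the well, the guard is shut over it, and the fingers are holding the lever about 43 mm down, at the third notch (42 mm). The judge gave no result.

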